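# Swing the fume-extraction boom over the box to be welded

## Task

Swing the heavy, freely turning fume-extraction boom with its springy buffer rails round to the steel box and bring it to rest with its hood centred over the box, left hanging still and untouched for a good six seconds before you finish. Push and brake it gently: do not press on the clear lamp cover over its top and tip, do not let it run into its end stop, and leave the box and the other things on the bench where they are.

Things in the scene. Friction and masses are not known exactly. Their poses are not given: they have to be found in the camera images.
- boom: Boom: grey steel box on a fixed post, 8 kg, 110 mm wide (too wide to grasp), duct 130 to 200 mm above the bench, hood at its tip 100 to 200 mm. Origin: centre of the hood's square mouth, on the boom's centreline, 100 mm above the bench; x points along the boom to the post, y across it, z up. Hood from x = +85 to -85 mm, duct beyond it. Turns about z only.
- swivel_side (a point): Point on the boom's centreline 200 mm from its origin towards the post, 100 mm above the bench, axes as boom. The vertical swivel axis is at x = +365 mm in the boom's frame and stays there. Inertia about it 0.76 kg m2 nominal (-30 to +40 %), damping 0.02 N m s/rad, dry friction 0.0015 N m, no spring on the swivel: it coasts far once pushed.
- cover (a point): Middle of the top of the clear, fragile lamp cover: 168 mm from the boom's origin towards the post, 208 mm above the bench, axes as boom. The cover, 90 mm wide, is 8 mm thick over the whole top of the boom and 6 mm down the hood's tip (to boom x = -91 mm). Not to be pressed.
- buffer_left_face (a point): Outer face of the black rubber buffer rail along the boom's +y side (robot's left), in line with boom's origin, 80 mm from the centreline, 164 mm above the bench. The flat upright rail runs from boom x = -75 to +285 mm, 133 to 195 mm above the bench; push the boom on it. It yields straight inwards up to 22 mm on springs, 120 N/m, lightly damped (3 N s/m), so the boom rebounds from a still hand.
- buffer_right_face (a point): The same on the boom's -y side (robot's right): outer face 80 mm from the centreline, an equal sprung rubber rail.
- workbox: Dark steel box with a slightly overhanging lid, 116 x 106 mm, 56 mm high, 2.5 kg, loose on the bench to the robot's left of the parked boom, 320 to 420 mm from the swivel axis, 0.6 to 1.35 rad of swing away; the boom's end stop is 0.4 rad or more past it. The hood passes above it. Origin under its centre; the hood is centred when this lies under the boom's centreline.
- magnet_square: Bystander, to be left alone: red magnetic welding square, 100 mm long and 90 mm high. Origin under its centre.
- carton: Bystander, to be left alone: open cardboard carton, 160 x 200 x 70 mm. Origin under its centre.
- chip_hammer: Bystander, to be left alone: chipping hammer lying on the bench. Origin under its centre.
- wire_brush: Bystander, to be left alone: wooden-handled brush lying on the bench. Origin under its centre.
- offcut: Bystander, to be left alone: flat steel offcut, 130 x 70 x 8 mm. Origin under its centre.
- small_vice: Bystander, to be left alone: small steel vice, 90 x 50 mm, 46 mm high. Origin under its centre.
- tin: Bystander, to be left alone: open aluminium tin, 90 mm across and 80 mm high. Origin under its centre.

How it is judged:
By the outcome, as a careful person would: the job done as asked, in the order asked, and still so for the second after the job is handed in, with the robot touching nothing.
It also fails if it takes over 48 s, if anything falls off the work surface, if the arm or the gripper's body presses on something with over 40 N, if the wrist force passes 120 N, or if a joint passes its speed limit or range.

## Robot

A 7-joint arm with a two-finger parallel gripper is mounted at the origin on the work surface. World frame = base frame: x ahead of the robot, y to its left, z up, the work surface at z = 0. Lengths are in m, angles in rad, forces in N, time in s.
With the tool pointing down it reaches from about 0.35 to 0.9 m from the base axis. Payload 8.1 kg.
Tool frame: the origin (TCP) lies midway between the tips of the shut fingers; the grasp point (between the pads) lies 19 mm behind it; z points along the fingers, y is the line along which they close (so a half turn about z gives the same grasp; the last joint's range is limited). The gripper opens to 92 mm and grips with 3 to 60 N. Pads are 19 mm wide; open, the fingers measure 130 mm over their backs; the gripper's body (75 mm by 190 mm) begins 47 mm behind the grasp point.
Start: joints at [-1.447, 0.434, 0.025, 1.573, -0.012, 1.134, -0.075], TCP at [0.141, 0.609, 0.227] pointing down, gripper open.
Joint ranges: [-2.62, 2.62], [-0.44, 2.09], [-1.27, 1.32], [0.08, 2.57], [-1.32, 4.46], [0.12, 2], [-2.74, 2.74]. Speed limits (rad/s): [2.22, 2.22, 3.01, 3.01, 3.14, 3.14, 3.14].

## Interface

Orientations are given as a rotation vector (axis times angle).
In Python, from cell import observe, cams, job gives the robot as it stands. The module is installed in compiled form; this text tells all that it offers.
- The arm moves only by the tool step_arm, never from a script. Its argument "steps" is a list of rows, each a list of 6 numbers: the shift along the world's x, y, z in mm, then the turn, a rotation vector about the world's x, y, z in rad. In form: [[dx, dy, dz, rx, ry, rz], ...]. A call has 1 to 20 rows; each row shifts and turns the commanded pose from where the row before left it; what a row does not reach is not made up. A row lasts 1/12 s, in which the tool goes at most 41.7 mm and 7.16 degrees, less where a joint would pass 70% of its speed; a pose out of reach is approached as far as the arm can. A call with a gripper value outside its range is refused whole. "gripper" is the opening, from 0 (shut) to 1 (fully open), set as the call begins (left out, the last holds). The fingers move at their own pace and stop on an object; "force" is the grip in N (left out, the last holds). Time passes only in rows, so rows that do not move let the fingers close. It gives the time, the measured TCP pose, the force, the opening and the grip force at its end, in the units of the state.
- observe(): the state, without advancing time (a new reading comes with each control period).
- cams.get_image(name): name is "side" or "top"; returns the picture (384x512x3 uint8, red, green, blue); there is no depth.
- cams.get_calibration(name): a dict with "fov_y" (degrees; the focal length in pixels is half the picture's height over the tangent of half this angle, whatever the lens; pixels are square), "cx", "cy" (the principal point, pixels), "world_to_cam" (4x4, takes a point from world to camera coordinates). Camera axes: x right, y up, looking along -z (the intrinsics and any distortion apply to the point x, -y, -z); pixel columns grow to the right and rows downward; lengths in m; the calibration is good to about 2 mm. A picture is of the moment at which its call begins. get_calibration takes no time and is no camera call.
- job.sign_off(): hands the job in; it is judged then, once.
The state is a dict: "clock": time; "joints": joint angles; "dq": joint speeds; "joint_efforts": joint torques, N m; "position": TCP position; "ee_rot": TCP orientation; "force": force on the tool from outside, world axes, zero at the start; "ft_torque": the same for the moment, N m; "width": opening from 0.0 (shut) to 1.0 (fully open); "gripper_force": force on a finger pad.
Only numpy, scipy, OpenCV 4.12 (cv2) and the standard library are available. Lean on these libraries where they do the work, as an engineer would, in place of code of your own. Each camera call takes 0.05 s, during which the arm holds its last target. There are 200 camera calls.

## Working session

There is one attempt and no reset: what is moved stays moved. The work goes in short steps, Python scripts to look and compute and a tool call to move; the robot and the scene stay as the last step left them, time stands still between calls to the robot, and variables do not carry over. Pictures are saved under pics/ and viewed, at most 10 in all, crops included, and the job is handed in when it is done.

Besides the shell and the picture viewer there is one more tool, called after "Call:" as a command line: name --pt "numbers of a row" for each row, then --argument value for the rest. step_arm: Moves the arm, as the interface text tells. Its arguments: {"type":"object","properties":{"steps":{"type":"array","items":{"type":"array","items":{"type":"number"}}},"gripper":{"type":"number"},"force":{"type":"number"}},"required":["steps"]}

```bash
mkdir -p pics; ls; python3 - <<'E'
from cell import observe,cams,job
import cv2
s=observe();print(s)
for n in("top","side"):
    cv2.imwrite(f"pics/{n}0.png",cv2.resize(cams.get_image(n)[:,:,::-1],(800,600)))
    c=cams.get_calibration(n);print(n,c)
E
```

```text
pics
{'clock': 0.0, 'joints': array([-1.44660903,  0.43520552,  0.02494641,  1.57408301, -0.01159111,
        1.13398627, -0.07513834]), 'dq': array([ 8.77974697e-05, -1.86653692e-03,  4.17000069e-04,  4.82711427e-04,
        2.44391976e-04, -7.50404781e-04,  3.52069518e-04]), 'joint_efforts': array([-4.54718411e-04, -6.67854881e+01,  9.84954759e-01, -3.14470696e+01,
       -6.04967074e-02,  4.26859839e-02,  1.69590294e-04]), 'position': array([0.14046039, 0.60849839, 0.22596096]), 'ee_rot': array([-3.55594425e-01, -3.12136426e+00,  2.41420155e-03]), 'force': array([ 0.29362493, -0.74992506, -0.18061509]), 'ft_torque': array([-0.00689037,  0.03504118,  0.01633257]), 'gripper_force': 0.0, 'width': 1.001054184823768}
top {'fov_y': 44.170708663313235, 'cx': 271.6919549808287, 'cy': 192.84809437992823, 'world_to_cam': array([[-1.89486206e-02, -9.99819701e-01,  1.23057100e-03,
        -1.52883148e-02],
       [ 9.93795148e-01, -1.86994955e-02,  1.09642753e-01,
        -5.27482652e-01],
       [-1.09599973e-01,  3.30051441e-03,  9.93970298e-01,
        -1.66775469e+00],
       [ 0.00000000e+00,  0.00000000e+00,  0.00000000e+00,
         1.00000000e+00]])}
side {'fov_y': 43.2346974849782, 'cx': 262.5194473502488, 'cy': 187.72716621051484, 'world_to_cam': array([[ 0.99967486, -0.0192853 ,  0.01668066, -0.4969035 ],
       [-0.00169332,  0.60253005,  0.7980944 , -0.11912976],
       [-0.02544209, -0.79786316,  0.60230149, -1.67030472],
       [ 0.        ,  0.        ,  0.        ,  1.        ]])}
```

View pics/top0.png

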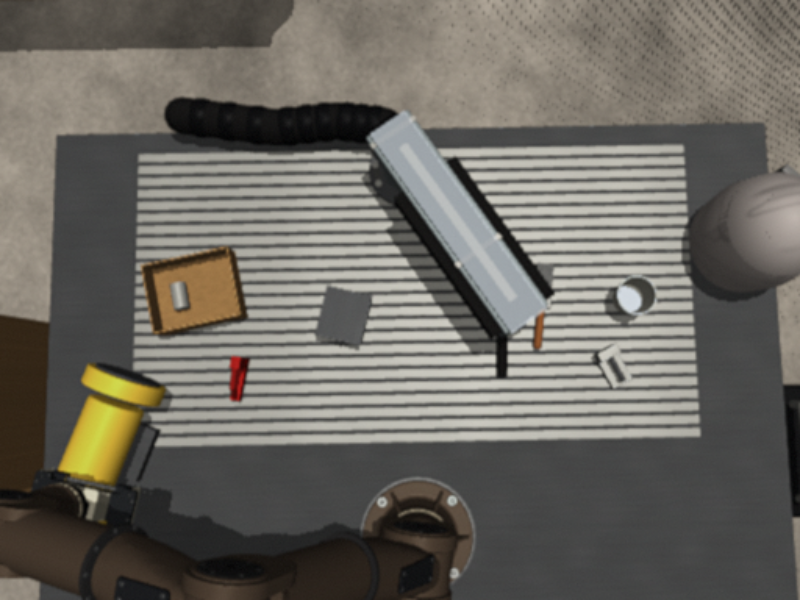

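View pics/side0.png

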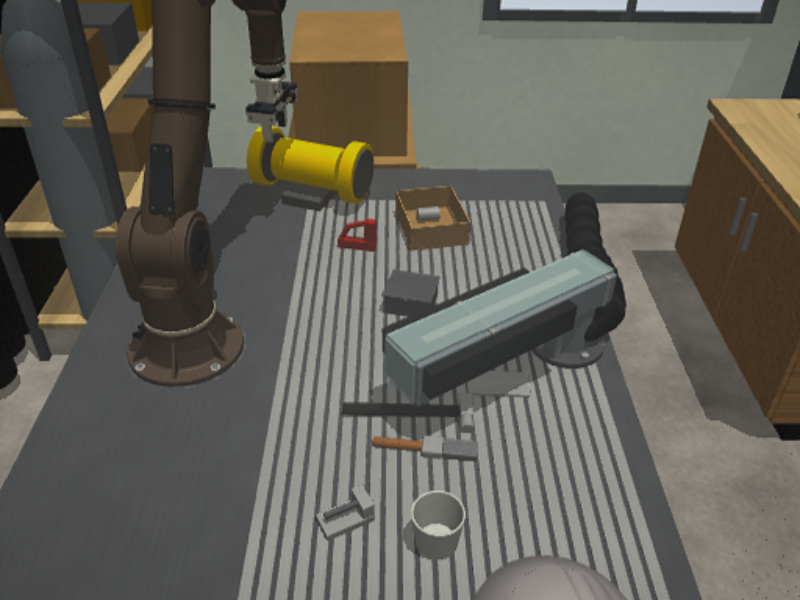

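```bash
cat > h.py <<'E'
import numpy as np
from cell import observe,cams,job
import cv2
def K(n):
    c=cams.get_calibration(n);f=192/np.tan(np.radians(c["fov_y"]/2));return c,f
def ray(n,u,v,z):
    c,f=K(n);T=c["world_to_cam"];R=T[:3,:3];o=-R.T@T[:3,3]
    d=R.T@np.array([(u-c["cx"])/f,-(v-c["cy"])/f,-1]);return o+d*(z-o[2])/d[2]
def proj(n,p):
    c,f=K(n);T=c["world_to_cam"];q=T[:3,:3]@np.array(p)+T[:3,3]
    return np.array([c["cx"]+f*q[0]/-q[2],c["cy"]-f*q[1]/-q[2]])
E
python3 - <<'E'
from h import *
k=.64
for nm,u,v,z in[("boom tipL",507,337,.208),("tipR",551,303,.208),("backL",370,137,.208),("backR",407,112,.208),("box1",328,287,.056),("box2",372,293,.056),("box3",361,348,.056),("box4",317,340,.056),("sq",237,378,.0),("carton",193,290,.07),("tin",636,297,.08)]:
    print(nm,ray("top",u*k,v*k,z).round(3))
for nm,u,v,z in[("box l",388,271,.056),("box r",439,276,.056),("box front r",434,305,.056),("box front l",383,295,.056)]:
    print("side",nm,ray("side",u*k,v*k,z).round(3))
s=observe();print(proj("top",s["position"])/k,proj("side",s["position"])/k)
I=cams.get_image("top")[:,:,::-1];print(I.shape)
cv2.imwrite("pics/c1.png",cv2.resize(I[60:260,190:370],(720,800),interpolation=cv2.INTER_CUBIC)[:600*800//600][:, :] if 0 else cv2.resize(I[60:260,140:370],(690,600),interpolation=cv2.INTER_CUBIC))
E
```

```text
boom tipL [ 0.431 -0.192  0.208]
tipR [ 0.499 -0.284  0.208]
backL [0.857 0.083 0.208]
backR [0.91  0.005 0.208]
box1 [0.561 0.193 0.056]
box2 [0.545 0.093 0.056]
box3 [0.422 0.119 0.056]
box4 [0.441 0.218 0.056]
sq [0.36  0.411 0.   ]
carton [0.558 0.493 0.07 ]
tin [ 0.522 -0.496  0.08 ]
side box l [0.447 0.214 0.056]
side box r [0.569 0.194 0.056]
side box front r [0.552 0.081 0.056]
side box front l [0.436 0.118 0.056]
[106.68881525 491.40960647] [273.8333961  133.29783757]
(384, 512, 3)
```

View pics/c1.png

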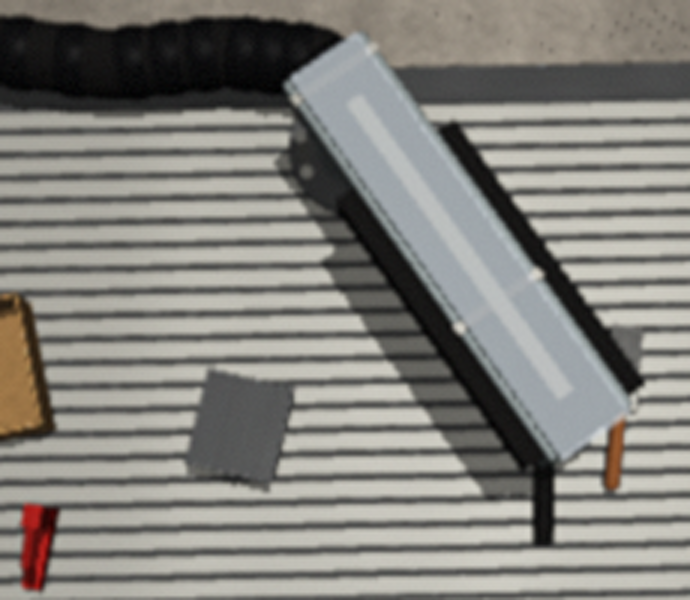

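```bash
cat >> h.py <<'E'
def plane(n,I,z,x0,y0,s=.001,N=700):
    "metric picture of plane z: pixel (i,j) is x=x0+i*s, y=y0+j*s"
    q=[(0,0),(N,0),(N,N),(0,N)]
    src=np.float32([proj(n,(x0+a*s,y0+b*s,z)) for a,b in q])
    return cv2.warpPerspective(I,cv2.getPerspectiveTransform(src,np.float32([(b,a) for a,b in q])),(N,N),flags=cv2.INTER_LINEAR)
P=np.array([.843,.017])
def mask(I):
    J=I.astype(int);return ((J[...,2]-J[...,0]>10)&(J.sum(2)>300)).astype(np.uint8)
def swing(I=None):
    "boom heading (pivot->tip), rad from -x towards +y; + is left"
    if I is None:I=cams.get_image("top")
    W=plane("top",I,.208,.30,-.35);m=mask(W)
    n,l,st,_=cv2.connectedComponentsWithStats(m);m=l==1+st[1:,4].argmax()
    i,j=np.nonzero(m);x=.30+i*.001-P[0];y=-.35+j*.001-P[1]
    r=np.hypot(x,y);t=np.arctan2(y,-x);R=[];
    for a in np.arange(.12,.43,.005):
        k=abs(r-a)<.0025
        if k.sum()>30:R.append((a,np.percentile(t[k],2),np.percentile(t[k],98)))
    return np.array(R),m,W
def ang(I=None):
    R=swing(I)[0];c=(R[:,1]+R[:,2])/2;return np.median(c)
E
python3 - <<'E'
from h import *
I=cams.get_image("top")
for u,v in((300,140),(260,110),(320,185),(230,280),(200,200)):print(I[v//1,u])
R,m,W=swing(I);print(R[::5].round(3),((R[:,2]-R[:,1])*R[:,0])[::5].round(3),ang(I))
r=cv2.minAreaRect(np.argwhere(m).astype(np.float32));print(np.array(r[0])*.001+[.3,-.35],r)
print((cv2.boxPoints(r)*.001+[.3,-.35]).round(3))
# box: dark lid near
V=plane("top",I,.056,.38,.05,.0005,440);g=V.astype(int)
b=((g.max(2)<95)&(g.max(2)>60)).astype(np.uint8);b=cv2.morphologyEx(b,cv2.MORPH_OPEN,np.ones((25,25)))
n,l,st,c=cv2.connectedComponentsWithStats(b);k=1+st[1:,4].argmax()
r=cv2.minAreaRect(np.argwhere(l==k).astype(np.float32));print("box",np.array(r[0])*.0005+[.38,.05],np.array(r[1])*.5,r[2])
bc=np.array(r[0])*.0005+[.38,.05]-P;print(np.hypot(*bc),np.arctan2(bc[1],-bc[0]))
E
```

```text
[159 165 170]
[158 165 169]
[174 179 180]
[186 185 176]
[192 191 183]
[[ 0.12  -0.966 -0.221]
 [ 0.145 -0.894 -0.3  ]
 [ 0.17  -0.858 -0.339]
 [ 0.195 -0.822 -0.374]
 [ 0.22  -0.792 -0.394]
 [ 0.245 -0.771 -0.42 ]
 [ 0.27  -0.756 -0.433]] [0.089 0.086 0.088 0.087 0.088 0.086 0.087] -0.5952719779243616
[ 0.74215869 -0.05192078] ((442.15869140625, 298.0792236328125), (296.9482421875, 93.54816436767578), 34.166954040527344)
[[ 0.593 -0.097]
 [ 0.646 -0.174]
 [ 0.891 -0.007]
 [ 0.839  0.07 ]]
box [0.49617976 0.15782112] [107.25009155 127.44519806] 75.60640716552734
0.374319201247417 0.38569802974130135
```

Call:
step_arm --pt "0 0 30 0 0 0" --pt "0 0 30 0 0 0" --pt "0 0 30 0 0 0" --pt "18 -31 0 0 0 -0.027" --pt "18 -31 0 0 0 -0.027" --pt "18 -31 0 0 0 -0.027" --pt "18 -31 0 0 0 -0.027" --pt "18 -31 0 0 0 -0.027" --pt "18 -31 0 0 0 -0.027" --pt "18 -31 0 0 0 -0.027" --pt "18 -31 0 0 0 -0.027" --pt "18 -31 0 0 0 -0.027" --pt "18 -31 0 0 0 -0.027" --pt "18 -31 0 0 0 -0.027" --pt "18 -31 0 0 0 -0.027" --pt "18 -31 0 0 0 -0.027" --pt "18 -31 0 0 0 -0.027" --pt "18 -31 0 0 0 -0.027"

```text
clock: 1.7
position: [0.411, 0.1422, 0.3169]
ee_rot: [0.978, 2.985, 0.001]
force: [0.4, 0.1, -0.7]
width: 0.998
gripper_force: 0.0
```

Call:
step_arm --pt "18 -31 0 0 0 -0.027" --pt "18 -31 0 0 0 -0.027" --pt "18 -31 0 0 0 -0.027" --pt "18 -31 0 0 0 -0.027" --pt "18 -31 0 0 0 -0.027" --pt "18 -31 0 0 0 -0.027" --pt "18 -31 0 0 0 -0.027" --pt "18 -31 0 0 0 -0.027" --pt "18 -31 0 0 0 -0.027" --pt "18 -31 0 0 0 -0.027" --pt "18 -31 0 0 0 -0.027" --pt "18 -31 0 0 0 -0.027" --pt "18 -31 0 0 0 -0.027" --pt "0 0 -33 0 0 0" --pt "0 0 -33 0 0 0" --pt "0 0 -33 0 0 0" --pt "0 0 -33 0 0 0" --pt "0 0 -33 0 0 0" --gripper 0

```text
clock: 3.2
position: [0.6444, -0.2588, 0.15]
ee_rot: [-1.482, -2.77, -0.0]
force: [0.4, 0.4, -0.4]
width: 0.005
gripper_force: 0.0
```

```bash
python3 - <<'E'
from h import *
s=observe();print(s["clock"],s["position"],s["width"],s["force"],s["ee_rot"])
I=cams.get_image("top");print(ang(I))
cv2.imwrite("pics/c2.png",cv2.resize(I[40:260,170:400,::-1],(627,600),interpolation=cv2.INTER_CUBIC))
E
```

```text
3.2 [ 0.64435758 -0.25881325  0.14997303] 0.0049719262318459875 [ 0.39420809  0.4064448  -0.44299468] [-1.48231841e+00 -2.76959755e+00 -6.94705365e-05]
-0.5944275014437609
```

View pics/c2.png

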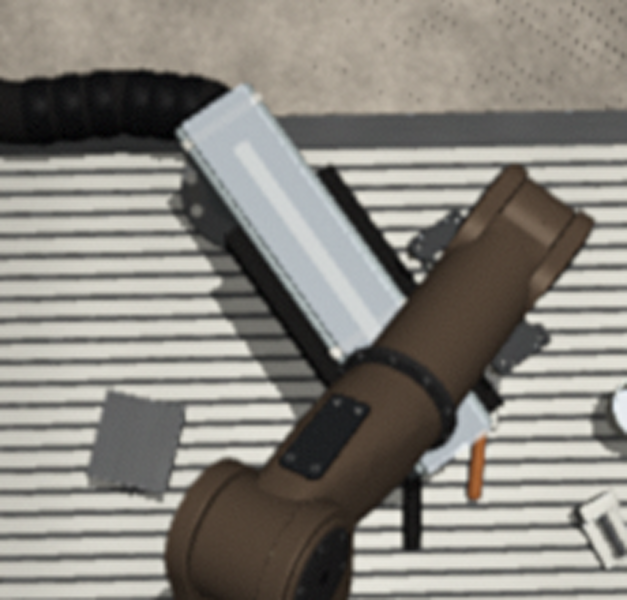

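Call:
step_arm --pt "-5.5 8.3 0 0 0 0" --pt "-5.5 8.3 0 0 0 0" --pt "-0.8 1.2 0 0 0 0" --pt "-0.8 1.2 0 0 0 0" --pt "-0.8 1.2 0 0 0 0" --pt "-0.8 1.2 0 0 0 0" --pt "-0.8 1.2 0 0 0 0" --pt "-0.8 1.2 0 0 0 0" --pt "-0.8 1.2 0 0 0 0" --pt "-0.8 1.2 0 0 0 0"

```text
clock: 4.08
position: [0.6271, -0.2329, 0.1518]
ee_rot: [1.483, 2.77, -0.0]
force: [0.9, -0.6, 0.0]
width: 0.004
gripper_force: 0.2
```

```bash
python3 - <<'E'
from h import *
s=observe();print(s["clock"],s["position"],s["force"]);print(ang())
E
```

```text
4.0833 [ 0.62709    -0.2329334   0.15176794] [ 0.93715213 -0.61732082  0.00938173]
-0.5893894710288623
```

Call:
step_arm --pt "-0.8 1.2 0 0 0 0" --pt "-0.8 1.2 0 0 0 0" --pt "-0.8 1.2 0 0 0 0" --pt "-0.8 1.2 0 0 0 0" --pt "-0.8 1.2 0 0 0 0" --pt "-0.8 1.2 0 0 0 0" --pt "-0.8 1.2 0 0 0 0"

```text
clock: 4.72
position: [0.6215, -0.2242, 0.1517]
ee_rot: [-1.482, -2.77, -0.0]
force: [0.6, -0.2, 0.4]
width: 0.0
gripper_force: 0.1
```

```bash
python3 - <<'E'
from h import *
s=observe();print(s["clock"],s["position"],s["force"]);print(ang());print(observe()["clock"],ang())
E
```

```text
4.7167 [ 0.62147136 -0.22421388  0.15172155] [ 0.6403456  -0.21828714  0.35382409]
-0.5483261818915011
4.7667 -0.5434444210311122
```

Call:
step_arm --pt "7 -10 0 0 0 0" --pt "7 -11 0 0 0 0" --pt "0 0 33 0 0 0" --pt "0 0 33 0 0 0" --pt "0 0 33 0 0 0" --pt "0 0 33 0 0 0" --pt "0 0 33 0 0 0" --pt "-5 35.5 0 0 0 -0.0635" --pt "-5 35.5 0 0 0 -0.0635" --pt "-5 35.5 0 0 0 -0.0635" --pt "-5 35.5 0 0 0 -0.0635" --pt "-5 35.5 0 0 0 -0.0635" --pt "-5 35.5 0 0 0 -0.0635" --pt "-5 35.5 0 0 0 -0.0635" --pt "-5 35.5 0 0 0 -0.0635" --pt "-5 35.5 0 0 0 -0.0635" --pt "-5 35.5 0 0 0 -0.0635" --pt "-5 35.5 0 0 0 -0.0635" --pt "-5 35.5 0 0 0 -0.0635" --pt "-5 35.5 0 0 0 -0.0635"

```text
clock: 6.48
position: [0.57, 0.218, 0.317]
ee_rot: [-2.472, -1.939, -0.001]
force: [0.8, 0.4, -0.1]
width: 0.005
gripper_force: 0.0
```

Call:
step_arm --pt "-5 35.5 0 0 0 -0.0635" --pt "0 0 -33 0 0 0" --pt "0 0 -33 0 0 0" --pt "0 0 -33 0 0 0" --pt "0 0 -33 0 0 0" --pt "0 0 -34 0 0 0"

```text
clock: 6.98
position: [0.5655, 0.2518, 0.1495]
ee_rot: [2.529, 1.864, 0.001]
force: [0.8, 1.7, 0.6]
width: 0.004
gripper_force: 0.0
```

```bash
python3 - <<'E'
from h import *
s=observe();print(s["clock"],s["position"],s["force"],s["ee_rot"])
T=[];A=[]
for i in range(8):
    T.append(observe()["clock"]);I=cams.get_image("top");A.append(ang(I))
print(T[0],T[-1],np.round(A,4),np.polyfit(np.array(T)-T[-1],A,1))
cv2.imwrite("pics/c3.png",cv2.resize(I[40:260,170:400,::-1],(627,600),interpolation=cv2.INTER_CUBIC))
E
```

```text
6.9833 [0.56547241 0.25184009 0.14951521] [0.84785729 1.71908543 0.64846003] [2.52895535e+00 1.86360202e+00 1.02989803e-03]
6.9833 7.3333 [-0.3433 -0.3405 -0.335  -0.3317 -0.3262 -0.3215 -0.3163 -0.3134] [ 0.0895466  -0.31282177]
```

View pics/c3.png

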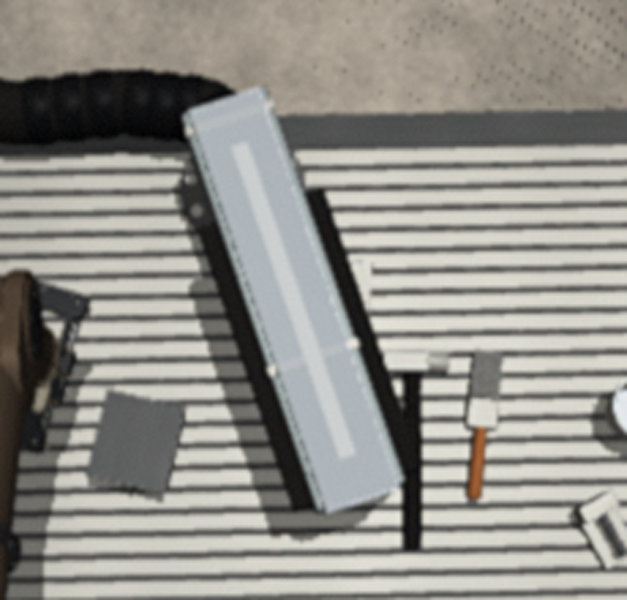

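Call:
step_arm --pt "0 0 0 0 0 0" --pt "0 0 0 0 0 0" --pt "0 0 0 0 0 0" --pt "0 0 0 0 0 0" --pt "0 0 0 0 0 0" --pt "0 0 0 0 0 0" --pt "0 0 0 0 0 0" --pt "0 0 0 0 0 0" --pt "0 0 0 0 0 0" --pt "0 0 0 0 0 0" --pt "0 0 0 0 0 0" --pt "0 0 0 0 0 0" --pt "0 0 0 0 0 0" --pt "0 0 0 0 0 0" --pt "0 0 0 0 0 0" --pt "0 0 0 0 0 0" --pt "0 0 0 0 0 0" --pt "0 0 0 0 0 0" --pt "0 0 0 0 0 0" --pt "0 0 0 0 0 0"

```text
clock: 9.05
position: [0.5656, 0.2516, 0.1507]
ee_rot: [2.529, 1.863, 0.0]
force: [-0.2, -0.0, -0.6]
width: 0.003
gripper_force: 0.0
```

Call:
step_arm --pt "0 0 0 0 0 0" --pt "0 0 0 0 0 0" --pt "0 0 0 0 0 0" --pt "0 0 0 0 0 0" --pt "0 0 0 0 0 0" --pt "0 0 0 0 0 0" --pt "0 0 0 0 0 0" --pt "0 0 0 0 0 0" --pt "0 0 0 0 0 0" --pt "0 0 0 0 0 0" --pt "0 0 0 0 0 0" --pt "0 0 0 0 0 0" --pt "0 0 0 0 0 0" --pt "0 0 0 0 0 0" --pt "0 0 0 0 0 0" --pt "0 0 0 0 0 0" --pt "0 0 0 0 0 0" --pt "0 0 0 0 0 0" --pt "0 0 0 0 0 0" --pt "0 0 0 0 0 0"

```text
clock: 10.72
position: [0.5656, 0.2516, 0.1507]
ee_rot: [2.529, 1.863, 0.0]
force: [-0.7, 0.4, 0.2]
width: 0.006
gripper_force: 0.0
```

```bash
python3 - <<'E'
from h import *
T=[];A=[]
for i in range(8):
    T.append(observe()["clock"]);I=cams.get_image("top");A.append(ang(I))
print(observe()["position"],observe()["force"],T[0],T[-1],np.round(A,4),np.polyfit(np.array(T)-T[-1],A,1))
E
```

```text
[0.56558664 0.2516341  0.1507578 ] [ 0.37611218  0.03550898 -0.01595238] 10.7167 11.0667 [-0.0409 -0.0339 -0.0317 -0.0297 -0.0264 -0.021  -0.0155 -0.0131] [ 0.07667609 -0.01309343]
```

Call:
step_arm --pt "-10 -13 0 0 0 0" --pt "-10 -13 0 0 0 0" --pt "-9.5 -14 0 0 0 0" --pt "0 0 0 0 0 0" --pt "0 0 0 0 0 0" --pt "0 0 0 0 0 0" --pt "0 0 0 0 0 0" --pt "0 0 0 0 0 0" --pt "0 0 0 0 0 0" --pt "0 0 0 0 0 0" --pt "0 0 0 0 0 0" --pt "0 0 0 0 0 0" --pt "0 0 0 0 0 0" --pt "0 0 0 0 0 0" --pt "0 0 0 0 0 0" --pt "0 0 0 0 0 0" --pt "0 0 0 0 0 0" --pt "0 0 0 0 0 0" --pt "0 0 0 0 0 0" --pt "0 0 0 0 0 0"

```text
clock: 12.78
position: [0.5361, 0.2116, 0.1507]
ee_rot: [2.529, 1.863, -0.0]
force: [-0.1, 1.0, 0.2]
width: 0.002
gripper_force: 0.0
```

Call:
step_arm --pt "0 0 0 0 0 0" --pt "0 0 0 0 0 0" --pt "0 0 0 0 0 0" --pt "0 0 0 0 0 0" --pt "0 0 0 0 0 0" --pt "0 0 0 0 0 0" --pt "0 0 0 0 0 0" --pt "0 0 0 0 0 0" --pt "0 0 0 0 0 0" --pt "0 0 0 0 0 0" --pt "0 0 0 0 0 0" --pt "0 0 0 0 0 0" --pt "0 0 0 0 0 0" --pt "0 0 0 0 0 0" --pt "0 0 0 0 0 0" --pt "0 0 0 0 0 0" --pt "0 0 0 0 0 0" --pt "0 0 0 0 0 0" --pt "0 0 0 0 0 0" --pt "0 0 0 0 0 0"

```text
clock: 14.45
position: [0.5361, 0.2116, 0.1508]
ee_rot: [2.529, 1.863, 0.0]
force: [0.1, 0.5, 0.2]
width: 0.001
gripper_force: 0.0
```

```bash
python3 - <<'E'
from h import *
T=[];A=[]
for i in range(6):
    T.append(observe()["clock"]);I=cams.get_image("top");A.append(ang(I))
s=observe();rel=s["position"][:2]-P
d=np.hypot(*rel);th=np.arctan2(rel[1],-rel[0])-np.arcsin(.09/d)
print(s["position"],th,d,s["clock"],s["force"],np.round(A,4),np.polyfit(np.array(T)-s["clock"],A,1))
R=swing(I)[0];print(R[::4].mean(0),(R[:,1]+R[:,2])[::4]/2)
E
```

```text
[0.53606565 0.21159524 0.15076062] 0.31479305313936673 0.363422624945424 14.75 [ 0.59720885 -0.83134497 -0.87941168] [0.2198 0.2236 0.2262 0.2297 0.2346 0.2376] [0.07172307 0.24114062]
[ 0.19       -0.01447135  0.48661364] [0.23451572 0.2270441  0.23340339 0.23700105 0.2396577  0.24109795
 0.23820004 0.23764922]
```

Call:
step_arm --pt "0 0 0 0 0 0" --pt "0 0 0 0 0 0" --pt "0 0 0 0 0 0" --pt "0 0 0 0 0 0" --pt "0 0 0 0 0 0" --pt "0 0 0 0 0 0" --pt "0 0 0 0 0 0" --pt "0 0 0 0 0 0" --pt "0 0 0 0 0 0" --pt "0 0 0 0 0 0" --pt "0 0 0 0 0 0" --pt "0 0 0 0 0 0" --pt "0.5 0.75 0 0 0 -0.0025" --pt "0.9 1.35 0 0 0 -0.0045" --pt "1.0 1.5 0 0 0 -0.005" --pt "1.0 1.5 0 0 0 -0.005" --pt "0.94 1.41 0 0 0 -0.0047" --pt "0.88 1.32 0 0 0 -0.0044"

```text
clock: 16.25
position: [0.5414, 0.2197, 0.1507]
ee_rot: [2.554, 1.829, -0.0]
force: [0.3, 0.2, -0.5]
width: 0.004
gripper_force: 0.0
```

```bash
cat >> h.py <<'E'
def look(n=6):
    T=[];A=[]
    for i in range(n):
        T.append(observe()["clock"]);I=cams.get_image("top");A.append(ang(I))
    s=observe();rel=s["position"][:2]-P;d=np.hypot(*rel);sg=1 if rel[1]/-rel[0]>np.tan(A[-1]) else -1
    th=np.arctan2(rel[1],-rel[0])-sg*np.arcsin(.09/d)
    print("clock",s["clock"],"hand",s["position"],"th",th.round(4),"F",s["force"].round(1),"A",np.round(A,4))
    if n>1:print("rate,now",np.polyfit(np.array(T)-s["clock"],A,1))
    return I
E
python3 -c "
from h import *
look(1)"
```

```text
clock 16.3 hand [0.54151643 0.21998044 0.15068264] th 0.3423 F [ 1.2  1.2 -0.2] A [0.3342]
```

Call:
step_arm --pt "0.84 1.26 0 0 0 -0.0042" --pt "0.8 1.2 0 0 0 -0.004" --pt "0.74 1.11 0 0 0 -0.0037" --pt "0.7 1.05 0 0 0 -0.0035" --pt "0.66 0.99 0 0 0 -0.0033" --pt "0.62 0.93 0 0 0 -0.0031" --pt "0.56 0.84 0 0 0 -0.0028" --pt "0.52 0.78 0 0 0 -0.0026" --pt "0.48 0.72 0 0 0 -0.0024" --pt "0.42 0.63 0 0 0 -0.0021"

```text
clock: 17.13
position: [0.5477, 0.229, 0.1507]
ee_rot: [2.582, 1.789, 0.0]
force: [-0.3, 0.3, 0.4]
width: 0.005
gripper_force: 0.1
```

```bash
python3 -c "
from h import *
look(2)"
```

```text
clock 17.2333 hand [0.54769969 0.22910022 0.15072577] th 0.3727 F [1.6 0.4 0.7] A [0.3776 0.3777]
rate,now [0.00330923 0.37788569]
```

Call:
step_arm --pt "0.2 0.3 0 0 0 -0.001" --pt "0.2 0.3 0 0 0 -0.001"

```text
clock: 17.4
position: [0.5479, 0.2295, 0.1507]
ee_rot: [-2.584, -1.786, 0.0]
force: [-0.1, 1.1, 0.2]
width: -0.0
gripper_force: 0.1
```

```bash
python3 -c "
from h import *
look(3)"
```

```text
clock 17.55 hand [0.5479673  0.22955419 0.15071112] th 0.3742 F [ 0.6 -0.4  0. ] A [0.3771 0.3774 0.377 ]
rate,now [-0.00121337  0.37702491]
```

Call:
step_arm --pt "14 35 0 0 0 0" --pt "14 35 0 0 0 0" --pt "0 0 30 0 0 0" --pt "0 0 30 0 0 0" --pt "0 0 30 0 0 0" --pt "0 0 30 0 0 0" --pt "0 0 30 0 0 0"

```text
clock: 18.13
position: [0.5758, 0.2993, 0.3021]
ee_rot: [2.584, 1.786, -0.001]
force: [0.9, 0.2, -0.9]
width: 0.004
gripper_force: 0.0
```

```bash
python3 -c "
from h import *
I=look(10)
cv2.imwrite('pics/c4.png',cv2.resize(I[40:260,140:370,::-1],(627,600),interpolation=cv2.INTER_CUBIC))
J=cams.get_image('side');cv2.imwrite('pics/s4.png',cv2.resize(J[110:290,190:430,::-1],(800,600),interpolation=cv2.INTER_CUBIC))"
```

```text
clock 18.6333 hand [0.57558914 0.29948796 0.29970289] th 0.5793 F [-0.  -0.2 -0.5] A [0.367  0.3679 0.366  0.3666 0.3646 0.3649 0.3633 0.3644 0.3629 0.362 ]
rate,now [-0.01179414  0.36171816]
```

View pics/c4.png

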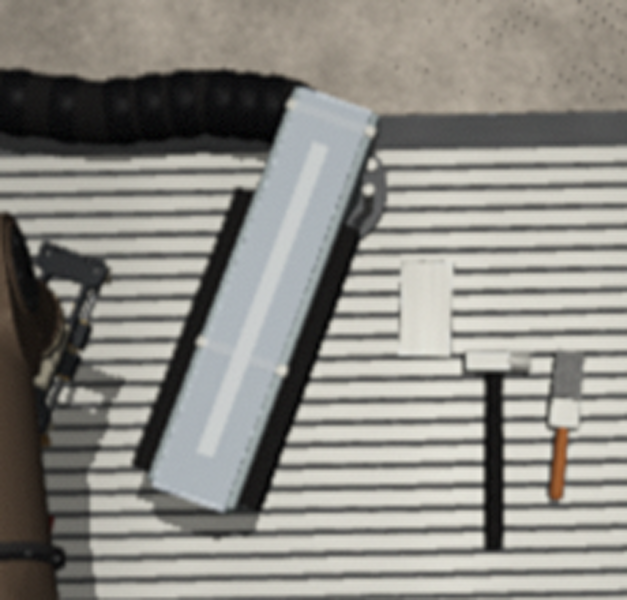

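View pics/s4.png

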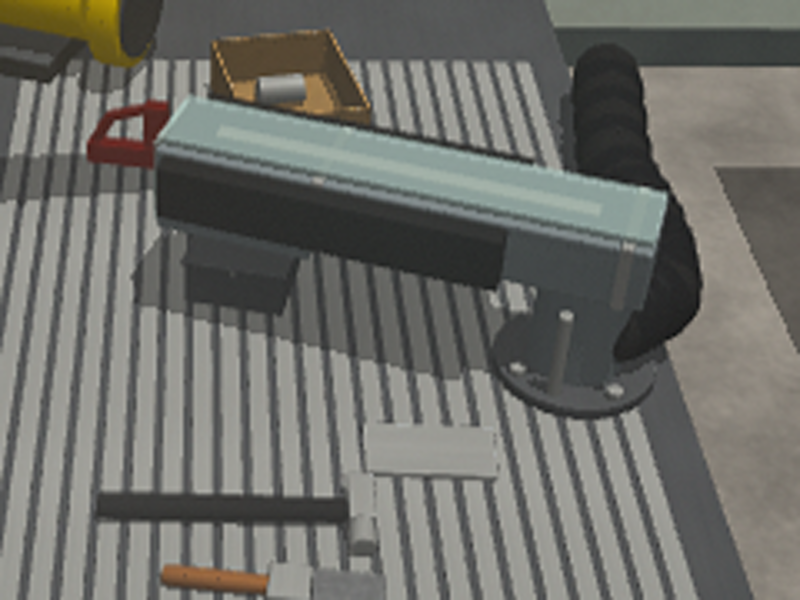

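Call:
step_arm --pt "-9.3 -31.8 0 0 0 0" --pt "-9.3 -31.8 0 0 0 0" --pt "-9.3 -31.8 0 0 0 0" --pt "-9.3 -31.8 0 0 0 0" --pt "-9.3 -31.8 0 0 0 0" --pt "-9.3 -31.8 0 0 0 0" --pt "-9.3 -31.8 0 0 0 0" --pt "-9.3 -31.8 0 0 0 0" --pt "-9.3 -31.8 0 0 0 0" --pt "0 0 -30 0 0 0" --pt "0 0 -30 0 0 0" --pt "0 0 -30 0 0 0" --pt "0 0 -30 0 0 0" --pt "0 0 -30 0 0 0"

```text
clock: 19.85
position: [0.4921, 0.0132, 0.1493]
ee_rot: [2.584, 1.786, 0.0]
force: [0.3, 0.6, -0.2]
width: 0.005
gripper_force: 0.0
```

```bash
python3 -c "
from h import *
I=look(6)"
```

```text
clock 20.15 hand [0.49349186 0.01308989 0.15240813] th 0.2492 F [0.4 0.3 0.5] A [0.3497 0.3503 0.3492 0.3495 0.3482 0.3474]
rate,now [-0.01005429  0.34727277]
```

Call:
step_arm --pt "0.33 10.2 0 0 0 0" --pt "0.33 10.2 0 0 0 0" --pt "0.33 10.2 0 0 0 0" --pt "0 0.09 0 0 0 0" --pt "0 0.09 0 0 0 0" --pt "0 0.09 0 0 0 0" --pt "0 0.09 0 0 0 0" --pt "0 0.09 0 0 0 0" --pt "0 0.09 0 0 0 0" --pt "0 0.09 0 0 0 0" --pt "0 0.09 0 0 0 0" --pt "0 0.09 0 0 0 0"

```text
clock: 21.15
position: [0.4933, 0.0446, 0.1508]
ee_rot: [2.584, 1.786, 0.0]
force: [-0.2, 0.6, 0.2]
width: 0.007
gripper_force: 0.0
```

```bash
python3 -c "
from h import *
I=look(2)"
```

```text
clock 21.25 hand [0.49331687 0.04469066 0.15073936] th 0.3385 F [-0.7  0.  -0.8] A [0.3554 0.3558]
rate,now [0.00673053 0.35608737]
```

```bash
python3 -c "
from h import *
I=look(8)"
```

```text
clock 21.65 hand [0.49328238 0.04477965 0.15072808] th 0.3387 F [-0.5  0.1 -0.5] A [0.356  0.3556 0.3578 0.3588 0.3592 0.3596 0.3618 0.3602]
rate,now [0.01574404 0.36215383]
```

Call:
step_arm --pt "0 0 38 0 0 0" --pt "0 0 38 0 0 0" --pt "0 0 38 0 0 0" --pt "13.2 32.5 0 0 0 0" --pt "13.2 32.5 0 0 0 0" --pt "13.2 32.5 0 0 0 0" --pt "13.2 32.5 0 0 0 0" --pt "13.2 32.5 0 0 0 0" --pt "13.2 32.5 0 0 0 0" --pt "0 0 -38 0 0 0" --pt "0 0 -38 0 0 0" --pt "0 0 -38 0 0 0"

```text
clock: 22.65
position: [0.5728, 0.2405, 0.1493]
ee_rot: [2.582, 1.788, 0.001]
force: [-0.4, 1.5, -0.5]
width: 0.006
gripper_force: 0.0
```

```bash
python3 -c "
from h import *
I=look(3)"
```

```text
clock 22.8 hand [0.57076653 0.23927674 0.14890877] th 0.4258 F [-0.4  0.6  0.8] A [0.3725 0.3713 0.3729]
rate,now [0.0045741  0.37269555]
```

Call:
step_arm --pt "-5.3 -6.5 0 0 0 0" --pt "-5.3 -6.5 0 0 0 0" --pt "0 0 0 0 0 0" --pt "0 0 0 0 0 0" --pt "0.09 0.11 0 0 0 0" --pt "0.09 0.11 0 0 0 0" --pt "0.09 0.11 0 0 0 0" --pt "0.09 0.11 0 0 0 0" --pt "0.09 0.11 0 0 0 0" --pt "0.09 0.11 0 0 0 0"

```text
clock: 23.63
position: [0.5625, 0.2274, 0.1507]
ee_rot: [2.584, 1.787, -0.0]
force: [0.5, 0.2, 0.0]
width: 0.003
gripper_force: 0.0
```

```bash
python3 -c "
from h import *
I=look(4)"
```

```text
clock 23.8333 hand [0.56246706 0.22738187 0.15067736] th 0.3839 F [-0.3 -0.7  0.5] A [0.3783 0.3788 0.3795 0.3804]
rate,now [0.01415247 0.38104524]
```

```bash
python3 -c "
from h import *
I=look(10)"
```

```text
clock 24.3333 hand [0.56246193 0.22738595 0.15075585] th 0.3839 F [-0.4  0.  -1.1] A [0.3786 0.3792 0.3789 0.3799 0.3807 0.3789 0.3801 0.38   0.3812 0.3797]
rate,now [0.00344976 0.38066897]
```

Call:
step_arm --pt "14 35 0 0 0 0" --pt "14 35 0 0 0 0" --pt "0 0 30 0 0 0" --pt "0 0 30 0 0 0" --pt "0 0 30 0 0 0" --pt "0 0 30 0 0 0" --pt "0 0 30 0 0 0" --pt "0 0 0 0 0 0" --pt "0 0 0 0 0 0"

```text
clock: 25.08
position: [0.5914, 0.2974, 0.3025]
ee_rot: [2.584, 1.787, 0.005]
force: [-0.4, 0.7, -0.7]
width: 0.004
gripper_force: 0.0
```

```bash
python3 -c "
from h import *
I=look(12)"
```

```text
clock 25.6833 hand [0.59043189 0.29737011 0.30057519] th 0.5967 F [ 0.   0.3 -1. ] A [0.381  0.3814 0.3792 0.3819 0.3808 0.3816 0.3818 0.3796 0.3805 0.3824
 0.3804 0.3811]
rate,now [2.23694116e-04 3.81048419e-01]
```

Call:
step_arm --pt "0 0 0 0 0 0" --pt "0 0 0 0 0 0" --pt "0 0 0 0 0 0" --pt "0 0 0 0 0 0" --pt "0 0 0 0 0 0" --pt "0 0 0 0 0 0" --pt "0 0 0 0 0 0" --pt "0 0 0 0 0 0" --pt "0 0 0 0 0 0" --pt "0 0 0 0 0 0" --pt "0 0 0 0 0 0" --pt "0 0 0 0 0 0" --pt "0 0 0 0 0 0" --pt "0 0 0 0 0 0" --pt "0 0 0 0 0 0" --pt "0 0 0 0 0 0" --pt "0 0 0 0 0 0" --pt "0 0 0 0 0 0" --pt "0 0 0 0 0 0" --pt "0 0 0 0 0 0"

```text
clock: 27.35
position: [0.5904, 0.2974, 0.3007]
ee_rot: [2.584, 1.787, 0.0]
force: [-0.8, 0.2, -0.0]
width: 0.006
gripper_force: 0.0
```

```bash
python3 -c "
from h import *
I=look(6)
cv2.imwrite('pics/f.png',cv2.resize(I[40:260,140:370,::-1],(627,600),interpolation=cv2.INTER_CUBIC))"
```

```text
clock 27.65 hand [0.5904493  0.2974261  0.30075718] th 0.5968 F [ 0.2  0.5 -0.6] A [0.3817 0.3812 0.3808 0.381  0.3817 0.3808]
rate,now [-0.00157885  0.38091977]
```

View pics/f.png

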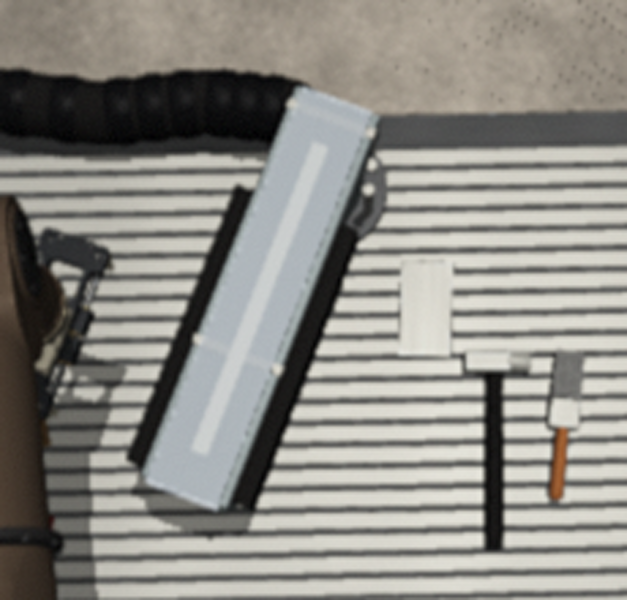

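The boom is stationary at 0.381 rad, and its hood fully hides the box. I'll wait out the rest of the still time.

Call:
step_arm --pt "0 0 0 0 0 0" --pt "0 0 0 0 0 0" --pt "0 0 0 0 0 0" --pt "0 0 0 0 0 0" --pt "0 0 0 0 0 0" --pt "0 0 0 0 0 0" --pt "0 0 0 0 0 0" --pt "0 0 0 0 0 0" --pt "0 0 0 0 0 0" --pt "0 0 0 0 0 0" --pt "0 0 0 0 0 0" --pt "0 0 0 0 0 0" --pt "0 0 0 0 0 0" --pt "0 0 0 0 0 0" --pt "0 0 0 0 0 0" --pt "0 0 0 0 0 0" --pt "0 0 0 0 0 0" --pt "0 0 0 0 0 0" --pt "0 0 0 0 0 0" --pt "0 0 0 0 0 0"

```text
clock: 29.32
position: [0.5905, 0.2974, 0.3007]
ee_rot: [2.584, 1.787, 0.0]
force: [-0.1, 0.6, 1.6]
width: 0.006
gripper_force: 0.0
```

Call:
step_arm --pt "0 0 0 0 0 0" --pt "0 0 0 0 0 0" --pt "0 0 0 0 0 0" --pt "0 0 0 0 0 0" --pt "0 0 0 0 0 0" --pt "0 0 0 0 0 0" --pt "0 0 0 0 0 0" --pt "0 0 0 0 0 0" --pt "0 0 0 0 0 0" --pt "0 0 0 0 0 0" --pt "0 0 0 0 0 0" --pt "0 0 0 0 0 0" --pt "0 0 0 0 0 0" --pt "0 0 0 0 0 0" --pt "0 0 0 0 0 0" --pt "0 0 0 0 0 0" --pt "0 0 0 0 0 0" --pt "0 0 0 0 0 0" --pt "0 0 0 0 0 0" --pt "0 0 0 0 0 0"

```text
clock: 30.98
position: [0.5905, 0.2974, 0.3008]
ee_rot: [2.584, 1.787, 0.0]
force: [0.0, -0.5, -0.5]
width: 0.006
gripper_force: 0.0
```

Call:
step_arm --pt "0 0 0 0 0 0" --pt "0 0 0 0 0 0" --pt "0 0 0 0 0 0" --pt "0 0 0 0 0 0" --pt "0 0 0 0 0 0" --pt "0 0 0 0 0 0" --pt "0 0 0 0 0 0" --pt "0 0 0 0 0 0" --pt "0 0 0 0 0 0" --pt "0 0 0 0 0 0" --pt "0 0 0 0 0 0" --pt "0 0 0 0 0 0" --pt "0 0 0 0 0 0" --pt "0 0 0 0 0 0" --pt "0 0 0 0 0 0" --pt "0 0 0 0 0 0" --pt "0 0 0 0 0 0" --pt "0 0 0 0 0 0" --pt "0 0 0 0 0 0" --pt "0 0 0 0 0 0"

```text
clock: 32.65
position: [0.5904, 0.2974, 0.3007]
ee_rot: [2.584, 1.787, -0.0]
force: [-0.1, 0.1, -0.8]
width: 0.003
gripper_force: 0.0
```

```bash
python3 -c "
from h import *
I=look(5)
a=ang(I)
if abs(a-.381)<.006: print(job.sign_off())"
```

```text
clock 32.9 hand [0.59044395 0.29740736 0.30073683] th 0.5968 F [0.1 0.1 0.1] A [0.3814 0.3805 0.3817 0.3808 0.3835]
rate,now [0.00883938 0.38290487]
the job is handed in; nothing more can be done
None
```

I signed the job off at 32.9 s: the boom is at rest over the steel box, at 0.381 rad against about 0.38 rad measured for the box (good to roughly 5 mm), and had hung still and untouched for over 7 s.

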